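Stand the rivet setter cup-up in the vee clamp and lock it

TASK

Get the bench ready for riveting: take the rivet setter (the longer and thicker of the two punches there) out of the notched rack and stand it upright, cupped narrow end up, on the seat of the open vee clamp, setting it down without dropping it. Then swing the clamp's lever all the way round so that the jaw locks the setter in the vee, and let go. Leave the other punch in the rack and the hardwood block where it lies.

Things in the scene. Friction and masses are not known exactly. Their poses are not given: they have to be found in the camera images.
- rivet_setter: Dark steel rivet setter, the longer and thicker of the two punches in the rack: 125 mm, 130 g. Round: 18 mm at the flat head, tapering to 15 mm at 78 mm from the head, then down to 6 mm at the cupped end. Own y axis from cup to head; origin at mid length, 8 mm off the axis. Starts in one of the rack's two outer notches, cupped end up and towards the robot, sloping about 15 degrees.
- setter_cup (a point): centre of the setter's cupped narrow end, on its axis
- setter_head (a point): centre of the setter's flat head end, on its axis, 125 mm from the cupped end
- punch_rack: Fixed hardwood rack, 110 x 140 mm, origin centre of its underside: a 6 mm board with two rails 10 mm thick along its y, at x = +38 mm (far, 31 mm high) and x = -38 mm (near the robot, 55 mm high); fingers fit in the 66 mm gap between them. Vee notches 9 mm deep at y = -45, 0 and +45 mm hold the punches along x.
- punch_a: Dark steel hole punch of the same form, but 115 mm long and 15 mm at its thickest, lying in the other outer notch; it stays there. Origin at mid length, 7 mm off its axis.
- clamp: Heavy fixed cast vee clamp, origin under the seat; x roughly away from the robot, y to the left. Base 96 x 160 x 12 mm, x -48 to 48, y -96 to 64. At its +y side a fixed block 64 mm wide, top 48 mm above the bench, with an upright 90 degree vee groove open to -y; facing it at the -y side the flat sliding jaw, same height. The setter goes in between from above and stands on the base.
- clamp_seat (a point): Point on the base's top face (12 mm above the bench) above the clamp's origin: centre of the setter's head, to within 1.5 mm, when it is clamped. Frame parallel to the clamp's. Seat, vee and jaw face are ground and oiled (slippery), so the closing jaw slides the setter home into the vee.
- clamp_jaw: Sliding flat jaw, 38 mm wide, moved along the clamp's y by the cam on the lever. At lever 0 its face is at y = -17.7 mm of the clamp, leaving an 18 mm head 8.7 mm of play along y; it closes 0.8 mm per 0.1 rad. Its face plate is sprung and presses the setter into the vee with about 8 to 25 N when the lever is home. Origin as the clamp's, moving with the jaw.
- clamp_lever (a joint): Lever angle, rad: 0 = open, lever along the clamp's +x (away from the robot); it swings level, clockwise seen from above, to its stop at 1.45 = locked, lever along the clamp's -y (to the right). Starts between 0 and 0.25. It stays where it is left (it takes 4 N at the knob, up to 7 N while clamping).
- lever_knob (a point): Middle of the upright black handle on the lever's end, 75 mm from the pivot and 75 mm above the bench; the handle is round, 21 mm thick, and runs from 51 to 91 mm above the bench. The lever's bar below it is 11 mm thick, 44 mm above the bench.
- vee_corner (a point): top end of the vee groove's corner line, 48 mm above the bench, 12.7 mm towards the clamp's +y from the seat; the vee's mouth, 28 mm wide, is 14 mm from this line
- lever_pivot (a point): point on the lever's upright pivot axis, 52 mm towards the clamp's -y from the seat, 44 mm above the bench
- punching_block: Plain hardwood punching block, 45 x 90 x 38 mm, lying loose on the bench near its front edge; it stays there. Origin: centre of its underside, long side along its y.

How it is judged (in metres and radians):
On the way, in this order (a step that is already met when the one before it is completed fails the run):
1. the setter stands in the open clamp, cupped end up, its head down on the seat (horizontal distance between setter_head and clamp_seat below 0.013 m and z of setter_head in the frame of clamp_seat below 0.006 m and z of setter_cup in the frame of clamp_seat above 0.115 m and value of joint clamp_lever below 0.5 rad), for 0.3 s.
2. the lever is swung home and the jaw grips the setter (value of joint clamp_lever above 1.25 rad and contact force between rivet_setter and clamp_jaw above 1.5 N), for 0.3 s.
At the end, for the whole second after the job is handed in: The setter stands on the seat (head within 5 mm of it in height and sideways), cupped end up and upright (ends within 11 mm of plumb, 5 degrees), at rest; the lever is home (beyond 1.25 rad of 1.45) and the jaw presses on the setter with more than 1.5 N (all of step 2 and horizontal distance between setter_head and clamp_seat below 0.005 m and z of setter_head in the frame of clamp_seat below 0.005 m and z of setter_cup in the frame of clamp_seat above 0.12 m and horizontal distance between setter_cup and setter_head below 0.011 m and linear speed of rivet_setter below 0.02 m/s); the robot touches nothing.
It fails at once if the setter is dropped: it falls free by more than about 25 mm (faster than 0.7 m/s out of the fingers) (contact force between rivet_setter and the fingers below 0.01 N and linear speed of rivet_setter above 0.7 m/s).
It fails at once if the other punch is moved by more than 40 mm (distance of punch_a from where it was at the start of the episode above 0.04 m).
It fails at once if the hardwood block is moved by more than 40 mm (distance of punching_block from where it was at the start of the episode above 0.04 m).
It also fails if it takes over 45 s, if anything falls off the work surface, if the arm or the gripper's body presses on something with over 40 N, if the wrist force passes 120 N, or if a joint passes its speed limit or range.

ROBOT

A 6-joint arm with a two-finger parallel gripper is mounted at the origin on a cart in front of the work surface, level with it; the furniture and walls round the work are solid. World frame = base frame: x ahead of the robot, y to its left, z up, the work surface at z = 0. Lengths are in m, angles in degrees, forces in N, time in s.
With the tool pointing down it reaches from about 0.3 to 0.875 m from the base axis. Payload 6.4 kg.
Tool frame: the origin (TCP) lies midway between the tips of the shut fingers; the grasp point (between the pads) lies 19 mm behind it (hold_point_z is the z of the grasp point in the tool frame, in m); z points along the fingers, y is the direction in which the jaws open and shut (so a half turn about z gives the same grasp; the last joint's range is limited). The gripper opens to 85 mm and grips with 20 to 120 N. Pads are 22 mm wide; open, the fingers measure 114 mm over their backs; the gripper's body (76 mm by 85 mm) begins 54 mm behind the grasp point. The pads swing forward as they close: fully open they stand 13 mm farther back than shut.
Start: joints at [-75.991, 10.359, 92.074, -0, 77.567, -11.82], TCP at [0.251, -0.518, 0.231] pointing down, gripper open.
Joint ranges: [-171.53, 171.53], [-51.25, 118.39], [17.06, 147.69], [-65.23, 245.23], [0, 150.52], [-178.68, 178.68]. Speed limits (degrees/s): [147.25, 147.25, 172.46, 180, 180, 180].

INTERFACE

Orientations are given as a 3x3 rotation matrix whose columns are the frame's x, y, z axes.
In Python, from station import sense, camera, get_calibration, sign_off, hold_point_z gives the robot as it stands.
- The arm moves only by the tool send_rows, never from a script. Its argument "series" is one flat list of numbers, 7 for each row, row after row: the shift along the tool's x, y, z in m, then the turn, a rotation vector about the tool's x, y, z in degrees, then the gripper's target within -1 to 1 (shut at 1, half-way at 0, fully open at -1). A call has 1 to 10 rows; each row shifts and turns the commanded pose from where the row before left it, along the tool's axes as they then stand; what a row does not reach is not made up. A row lasts 1/12 s, in which the tool goes at most 41.7 mm and 7.16 degrees, less where a joint would pass 70% of its speed; a pose out of reach is approached as far as the arm can. A call with a gripper value outside its range is refused whole. The fingers move at their own pace and stop on an object; "squeeze" is the grip in N (left out, the last holds). Time passes only in rows, so rows that do not move let the fingers close. It gives the time, the measured TCP pose, the force and the opening at its end, in the units of the state.
- sense(): the state, without advancing time (a new reading comes with each control period).
- camera(name): name is "scene" or "top"; returns the picture (400x640x3 uint8, red, green, blue); there is no depth.
- get_calibration(name): a dict with "camera_matrix" (3x3 intrinsics, pixels), "k1" (the pictures are not rectified: a ray, as slopes to the right and down, at radius r is drawn at 1 + k1 r^2 times it, then the intrinsics apply), "R" (3x3) and "t" (3): a world point X has camera coordinates R X + t. Camera axes: x right, y down, z forward; pixel columns grow to the right and rows downward; lengths in m; the calibration is good to about 2 mm. A picture is of the moment at which its call begins. get_calibration takes no time and is no camera call.
- sign_off(): hands the job in, once; it reports no verdict.
The state is a dict: "time": time; "joint_pos": joint angles; "joint_vel": joint speeds; "joint_torque": joint torques, N m; "tool_pos": TCP position; "tcp_rot": TCP orientation; "ft_force": force on the tool from outside, world axes, zero at the start; "ft_torque": the same for the moment, N m; "finger_gap": finger opening in m.
Only numpy, scipy, OpenCV 4.12 (cv2) and the standard library are available. Lean on these libraries where they do the work, as an engineer would, in place of code of your own. Each camera call takes 0.05 s, during which the arm holds its last target. There are 200 camera calls.

## Working session

There is one attempt and no reset: what is moved stays moved. The work goes in short steps, Python scripts to look and compute and a tool call to move; the robot and the scene stay as the last step left them, time stands still between calls to the robot, and variables do not carry over. Pictures are saved under pics/ and viewed, about 8 in all and at most 12, crops included, and the job is handed in when it is done.

Besides the shell and the picture viewer there is one more tool, called after "Call:" in YAML: its name, and indented under it one key for each argument. send_rows: Moves the arm, as the interface text tells. Its arguments: {"type":"object","properties":{"series":{"type":"array"},"squeeze":{"type":"number"}},"required":["series"]}

```bash
mkdir -p pics; python3 - <<'E'
from station import *
import cv2, numpy as np
print(hold_point_z if not callable(hold_point_z) else hold_point_z())
s=sense(); print(s['time'],s['tool_pos'],s['tcp_rot'],s['finger_gap'])
for n in("scene","top"):
    im=camera(n); cv2.imwrite(f"pics/{n}0.png",im[:,:,::-1]); c=get_calibration(n); print(n,c)
E
```

```text
-0.0187
0.0 [ 0.25040029 -0.51700646  0.2303811 ] [[ 9.00090889e-01  4.35701983e-01 -4.17155312e-04]
 [ 4.35702036e-01 -9.00089388e-01  1.68195482e-03]
 [ 3.57353978e-04 -1.69566763e-03 -9.99998499e-01]] 0.08528133453844094
scene {'camera_matrix': array([[412.35299805,   0.        , 316.2388675 ],
       [  0.        , 412.35299805, 192.33633241],
       [  0.        ,   0.        ,   1.        ]]), 'k1': -0.07535805638405552, 'R': array([[-0.84780331, -0.5302294 , -0.00929096],
       [-0.3173864 ,  0.52136068, -0.79211673],
       [ 0.42484752, -0.66861036, -0.61029892]]), 't': array([0.41982663, 0.23912472, 0.64483265])}
top {'camera_matrix': array([[367.05295878,   0.        , 325.04324441],
       [  0.        , 367.05295878, 197.09120518],
       [  0.        ,   0.        ,   1.        ]]), 'k1': 0.018730535004463734, 'R': array([[-0.0098929 , -0.99993781, -0.00514783],
       [-0.99624514,  0.01029891, -0.08596252],
       [ 0.08601019,  0.00427808, -0.99628507]]), 't': array([-0.0043985 ,  0.51276026,  0.87662785])}
```

View pics/scene0.png

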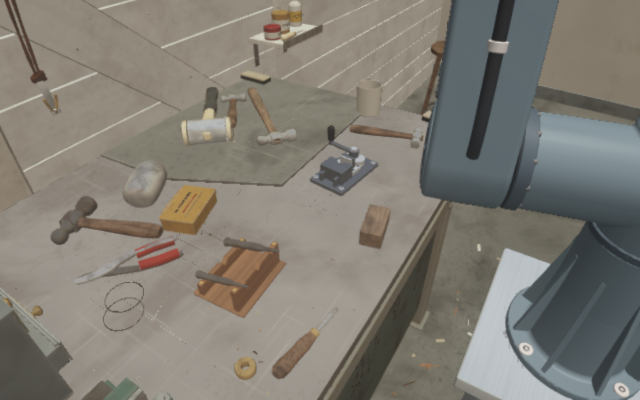

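View pics/top0.png

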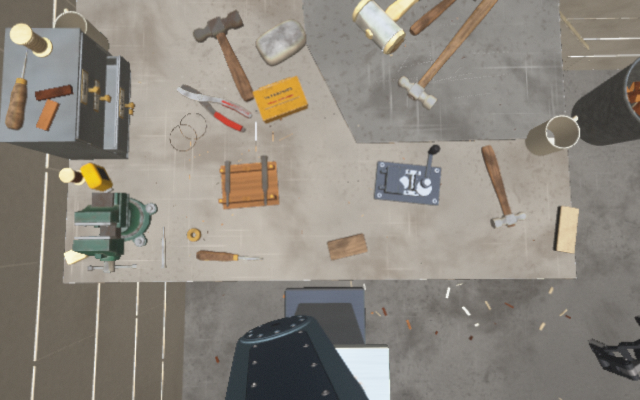

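The scene view shows the rack at about (240,275) with two punches, the clamp at (340,170) and the block at (375,225). In the top view the rack is at (250,185), the clamp at (408,183), the knob at (434,149) and the block at (347,246). Next I'll zoom in on these.

```bash
python3 - <<'E'
import cv2, numpy as np
t=cv2.imread("pics/top0.png"); s=cv2.imread("pics/scene0.png")
f=lambda im,x,y,w,h:cv2.resize(im[y:y+h,x:x+w],(400,300),interpolation=cv2.INTER_CUBIC)
a=np.vstack([np.hstack([f(t,210,147,80,60),f(t,370,140,80,60)]),np.hstack([f(s,190,230,100,75),f(s,300,120,90,67)])])
cv2.imwrite("pics/zoom.png",a)
E
```

```text
(no output)
```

View pics/zoom.png

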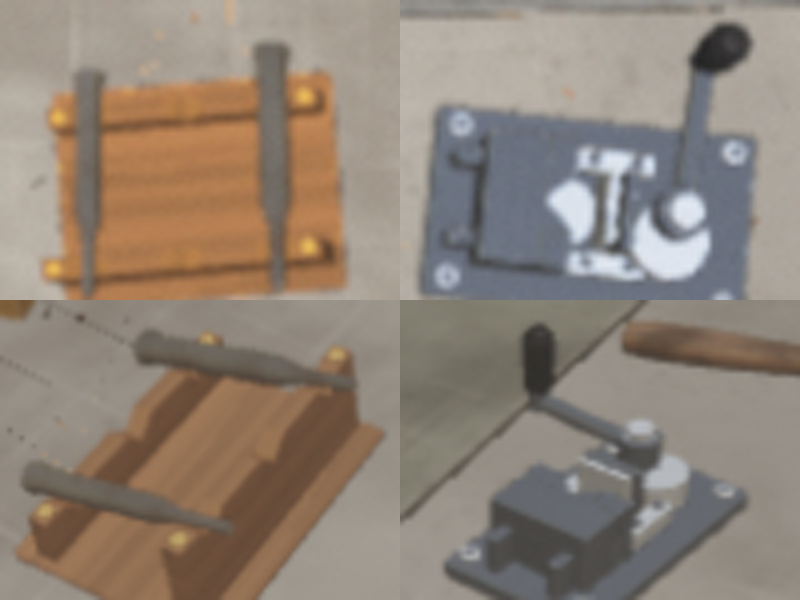

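```bash
cat > h.py <<'E'
import numpy as np, cv2
from station import *
def ray(n,p):
    c=get_calibration(n); K=c['camera_matrix']; k=c['k1']; R=c['R']; t=c['t']
    d=np.array([(p[0]-K[0,2])/K[0,0],(p[1]-K[1,2])/K[1,1]]); u=d.copy()
    for _ in range(20): u=d/(1+k*(u@u))
    v=R.T@np.append(u,1); return -R.T@t, v/np.linalg.norm(v)
def onz(n,p,z):
    C,v=ray(n,p); return C+v*(z-C[2])/v[2]
def tri(p1,p2,n1="top",n2="scene"):
    A,u=ray(n1,p1);B,v=ray(n2,p2)
    s=np.linalg.lstsq(np.c_[u,-v],B-A,rcond=None)[0]
    P,Q=A+s[0]*u,B+s[1]*v
    return (P+Q)/2,np.linalg.norm(P-Q)
def proj(n,X):
    c=get_calibration(n); x=c['R']@np.asarray(X,float)+c['t']; u=x[:2]/x[2]; u=u*(1+c['k1']*(u@u))
    K=c['camera_matrix']; return np.array([K[0,0]*u[0]+K[0,2],K[1,1]*u[1]+K[1,2]])
E
python3 - <<'E'
from h import *
t=cv2.imread("pics/top0.png"); s=cv2.imread("pics/scene0.png")
def mk(im,x,y,w,h,val,sat):
    c=cv2.cvtColor(im,cv2.COLOR_BGR2HSV)[y:y+h,x:x+w]
    m=((c[:,:,2]<val)&(c[:,:,1]<sat)).astype(np.uint8)
    n,l,st,ce=cv2.connectedComponentsWithStats(m)
    for i in range(1,n):
        if st[i,4]>60:
            pts=np.argwhere(l==i)[:,::-1]+[x,y]
            print(st[i,:]+[x,y,0,0,0],cv2.minAreaRect(pts.astype(np.float32)))
            if st[i,4]<500:
              e=pts-pts.mean(0);d=np.linalg.svd(e,full_matrices=False)[2][0];q=e@d
              for lo,hi in((q.min(),q.min()+3),(q.max()-3,q.max())): print('  end',(pts.mean(0)+d*(q.min() if lo==q.min() else q.max())).round(1))
print('top rack');mk(t,215,145,75,70,125,75)
print('sc rack');mk(s,190,230,100,60,125,75)
c=cv2.cvtColor(t,cv2.COLOR_BGR2HSV)
print(c[150:206:4,258:278,2]);print(c[150:206:4,258:278,1])
print('clamp blue');m=((c[:,:,0]>100)&(c[:,:,0]<130)&(c[:,:,1]>30)).astype(np.uint8)[140:215,365:450]
p=(np.argwhere(m)[:,::-1]+[365,140]).astype(np.float32)
print(len(p),cv2.minAreaRect(p));b=cv2.boxPoints(cv2.minAreaRect(p))
for q in b: print(q.round(1),onz('top',q,.010).round(4))
E
```

```text
top rack
[261 156   7  48 191] ((264.0, 179.5), (47.0, 6.0), 90.0)
  end [263.8 156. ]
  end [265. 203.]
[225 162   6  39 137] ((227.02053833007812, 180.94520568847656), (4.626457691192627, 38.08500289916992), 2.12109637260437)
  end [227.7 162. ]
  end [227.2 200. ]
sc rack
[223 237  56  16 361] ((250.7200164794922, 244.96002197265625), (56.00285339355469, 9.333807945251465), 8.130102157592773)
  end [223.  240.9]
  end [278.3 250.4]
[195 271  53  17 296] ((221.2853546142578, 279.1683044433594), (53.56960678100586, 7.892262935638428), 12.094757080078125)
  end [195.2 273.2]
  end [247.1 286.4]
[[177 174 174 174 175 174 173 171 174 171 170 169 172 170 167 166 163 165
  167 165]
 [179 180 177 176 171 167 167 167 171 173 173 172 174 174 172 171 172 170
  169 169]
 [178 175 150 119 113 112 112 108 103 123 157 172 178 176 178 174 171 169
  168 168]
 [188 186 161 132 115 115 115 113 111 151 181 189 196 189 179 177 179 173
  170 169]
 [169 171 174 150 120 116 113 115 114 141 173 203 225 224 198 148 138 178
  183 168]
 [129 132 128 120 118 118 118 117 116 122 144 162 166 168 169 174 184 191
[... 1456 characters left out ...]
]
 [138 141 138 127  80  33  23  23  39  73 119 137 134 139 139 139 142 138
  136 111]
 [141 141 139 137 122  78  38  37  64 115 139 142 140 140 138 140 139 141
  140 128]
 [139 139 136 139 138 122  81  61  95 133 141 142 142 144 144 139 136 138
  141 141]
 [143 139 145 147 146 137  83  46  78 137 148 143 138 142 142 142 148 129
  130 131]
 [140 137 140 138 138 126  70  28  68 126 135 136 134 139 137 137 136 140
  140 134]]
clamp blue
1621 ((408.1485290527344, 176.5148468017578), (62.68734359741211, 49.35384750366211), 5.710592269897461)
[374.5 198. ] [ 0.5103 -0.1321  0.01  ]
[379.4 148.8] [ 0.6337 -0.147   0.01  ]
[441.8 155.1] [ 0.616 -0.302  0.01 ]
[436.9 204.2] [ 0.4933 -0.2855  0.01  ]
```

```bash
python3 - <<'E'
from h import *
t=cv2.imread("pics/top0.png"); s=cv2.imread("pics/scene0.png")
for nm,a,b in(("head",(264.0,155.7),(222.7,240.7)),("cup",(265.3,204.5),(278.6,250.6))):
    print(nm,tri(a,b))
for nm,a,b in(("headA",(227.7,161.5),(194.8,273.2)),("cupA",(227.2,205),(247.6,286.4))): print(nm,tri(a,b))
c=cv2.cvtColor(t,cv2.COLOR_BGR2HSV)
x0,y0=365,140
bg=cv2.cvtColor(t,cv2.COLOR_BGR2LAB)[y0:y0+75,x0:x0+85].astype(int)
m=((bg[:,:,2]<126)|(bg[:,:,0]<85)).astype(np.uint8)
m=cv2.morphologyEx(m,cv2.MORPH_CLOSE,np.ones((9,9)));m=cv2.morphologyEx(m,cv2.MORPH_OPEN,np.ones((13,13)))
p=(np.argwhere(m)[:,::-1]+[x0,y0]).astype(np.float32); r=cv2.minAreaRect(p);print(len(p),r)
for q in cv2.boxPoints(r): print(q.round(1),onz('top',q,.010).round(4))
w=np.array(r[0]);ctr=onz('top',w,.012);print('base ctr',ctr)
# knob
k=(cv2.cvtColor(t,cv2.COLOR_BGR2GRAY)[140:165,420:450]<50);kp=np.argwhere(k)[:,::-1]+[420,140];print('knob top',len(kp),kp.min(0),kp.max(0),kp.mean(0))
k=(cv2.cvtColor(s,cv2.COLOR_BGR2GRAY)[120:145,322:342]<50);kq=np.argwhere(k)[:,::-1]+[322,120];print('knob sc',len(kq),kq.min(0),kq.max(0),kq.mean(0))
print(tri(kp.mean(0),kq.mean(0)))
im=np.hstack([cv2.resize(t[143:211,366:448],None,fx=6,fy=6,interpolation=cv2.INTER_NEAREST)])
cv2.imwrite("pics/cl.png",im)
mm=cv2.resize(m[3:71,1:83],None,fx=6,fy=6,interpolation=0);cs,_=cv2.findContours(mm,0,1);cv2.drawContours(im,cs,-1,(0,0,255),1);cv2.imwrite("pics/cl.png",im)
E
```

```text
head (array([0.61784379, 0.14082773, 0.02814408]), np.float64(0.005030967668839591))
cup (array([0.49290538, 0.13003473, 0.05937304]), np.float64(0.0013762698591281658))
headA (array([0.60432103, 0.22992246, 0.02799563]), np.float64(0.005086879060274729))
cupA (array([0.49215179, 0.21991239, 0.05448341]), np.float64(0.0034167714816773966))
2356 ((407.54852294921875, 182.78370666503906), (64.22107696533203, 37.55995559692383), 5.042450904846191)
[373.9 198.7] [ 0.5086 -0.1306  0.01  ]
[377.2 161.3] [ 0.6023 -0.1408  0.01  ]
[441.2 166.9] [ 0.5862 -0.2995  0.01  ]
[437.9 204.3] [ 0.493  -0.2879  0.01  ]
base ctr [ 0.5470427  -0.21441532  0.012     ]
knob top 28 [429 148] [436 153] [431.89285714 150.71428571]
knob sc 33 [329 131] [333 139] [330.45454545 135.03030303]
(array([ 0.61553991, -0.26146568,  0.06604443]), np.float64(0.0001088395068050751))
```

View pics/cl.png

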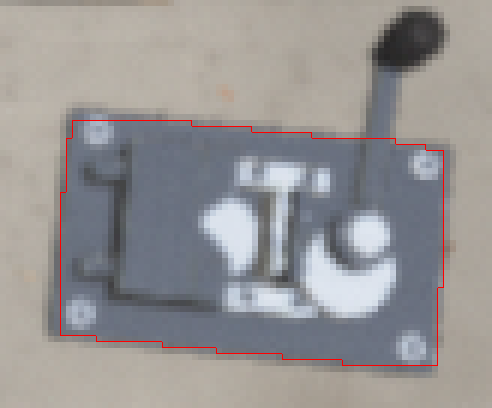

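```bash
python3 - <<'E'
from h import *
z=np.array([(97,130),(424,164),(411,348),(80,312)])/6-.5+[366,143]
B=np.array([onz('top',p,.0135)[:2] for p in z]);print(B.round(4))
ctr=B.mean(0); ey=(B[0]+B[3]-B[1]-B[2]);ey/=np.linalg.norm(ey); ex=np.array([ey[1],-ey[0]])
print('spans',np.linalg.norm(B[0]-B[1]),np.linalg.norm(B[0]-B[3]),'ctr',ctr,'ey',ey,'ex',ex, 'yaw',np.degrees(np.arctan2(ex[1],ex[0])))
o=ctr+16e-3*ey; print('origin',o)
def cf(P): d=np.asarray(P)[:2]-o; return np.array([d@ex,d@ey]).round(4)
g=lambda a:np.array(a)/6-.5+[366,143]
print('corners',[cf(onz('top',g(a),.012)) for a in((68,112),(447,148))],[cf(onz('top',g(a),.0)) for a in((437,372),(52,335))])
for h in(.044,.055,.065): print('pivot cap',h,cf(onz('top',g((367,237)),h)))
print('knob top end',cf(onz('top',g((422,32)),.091)),'knob',cf(tri((431.9,150.7),(330.5,135))[0]))
print('vee corner pix white left tip', cf(onz('top',g((203,222)),.012)),'jaw face/white right',cf(onz('top',g((258,235)),.03)))
k=tri((431.9,150.7),(330.5,135))[0]
C=-get_calibration('top')['R'].T@get_calibration('top')['t'];print('cam',C,-get_calibration('scene')['R'].T@get_calibration('scene')['t'])
h=np.array([.61784,.14083,.02814]);c=np.array([.4929,.13,.05937]);d=h-c;print(np.linalg.norm(d),np.degrees(np.arcsin(d[2]/np.linalg.norm(d))),np.degrees(np.arctan2(d[1],d[0])))
# rack bead points: rail ends (gold pins) far rail top z~.031+, and rails
E
```

```text
[[ 0.5942 -0.1512]
 [ 0.5784 -0.2857]
 [ 0.5022 -0.2777]
 [ 0.5185 -0.1425]]
spans 0.13542949397009935 0.07619763182798826 ctr [ 0.5483255  -0.21428483] ey [0.11786543 0.99302958] ex [ 0.99302958 -0.11786543] yaw -6.768926607189334
origin [ 0.55021135 -0.19839636]
corners [array([0.0446, 0.0645]), array([ 0.0463, -0.0927])] [array([-0.0457, -0.0997]), array([-0.0475,  0.0607])]
pivot cap 0.044 [ 0.0007 -0.0548]
pivot cap 0.055 [-0.001 -0.052]
pivot cap 0.065 [-0.0025 -0.0494]
knob top end [ 0.0737 -0.0567] knob [ 0.0723 -0.055 ]
vee corner pix white left tip [0.0047 0.0047] jaw face/white right [-0.001  -0.0146]
cam [ 0.43539247 -0.01342939  0.91742676] [0.15786978 0.52907598 0.58685595]
0.1292385600353083 -13.983717638959986 4.954107122831365
```

```bash
cat >> h.py <<'E'
from scipy.spatial.transform import Rotation as Ro
def rot(pitch,az,flip):
    # tool z tilted `pitch` deg forward of down along azimuth az; flip=1: tool x back towards robot
    p,a=np.radians([pitch,az]); z=np.array([np.sin(p)*np.cos(a),np.sin(p)*np.sin(a),-np.cos(p)])
    y=np.array([-np.sin(a),np.cos(a),0])*(1 if flip else -1); return np.c_[np.cross(y,z),y,z]
def rows(tp,tR,n,p=None,R=None):
    s=sense(); p=s['tool_pos'] if p is None else np.array(p); R=s['tcp_rot'] if R is None else R
    # constant tool-frame row repeated n times (screw), refined by exact composition
    rv=Ro.from_matrix(R.T@tR).as_rotvec(); A=Ro.from_rotvec(rv/n).as_matrix()
    S=sum(np.linalg.matrix_power(A,k) for k in range(n)); d=np.linalg.solve(S,R.T@(np.array(tp)-p))
    print(n,'rows:',(d).round(4).tolist(),np.degrees(rv/n).round(2).tolist())
    q,Q=p.copy(),R.copy(); path=[]
    for k in range(n): q=q+Q@d; Q=Q@A; path.append(q.round(3).tolist())
    print('  via',path[n//2],'end',path[-1]); return q,Q
def state():
    s=sense(); print('t',round(s['time'],2),'p',np.round(s['tool_pos'],4),'F',np.round(s['ft_force'],1),'gap',round(s['finger_gap'],4),'j',np.round(s['joint_pos'],1)); return s
E
python3 - <<'E'
from h import *
f=lambda a:(np.array(a)+.5)/5-.5+[210,147]
for a,z in(((59,118),.033),((305,97),.033),((53,270),.057),((309,246),.057)): print(onz('top',f(a),z).round(4))
s=sense();p,R=s['tool_pos'],s['tcp_rot']
g=np.array([.550,.135,.045]); Rg=rot(20,5,1); T=g+.019*Rg[:,2]; print('TCP grasp',T,Rg.round(3))
above=T-.10*Rg[:,2]; print('above',above)
# explicit long way round: world yaw +159
tot=159.2
for k in range(1,3):
    Rk=Ro.from_euler('z',tot*k/3,degrees=True).as_matrix()@R
    p,R=rows([(.42,-.30,.23),(.50,-.06,.23)][k-1],Rk,10,p,R)
rows(above,Rg,10,p,R)
E
```

```text
[0.58   0.2419 0.033 ]
[0.5892 0.1223 0.033 ]
[0.5039 0.2368 0.057 ]
[0.514  0.1165 0.057 ]
TCP grasp [0.55647365 0.13556637 0.02714584] [[-0.936 -0.087  0.341]
 [-0.082  0.996  0.03 ]
 [-0.342  0.    -0.94 ]]
above [0.52240179 0.13258547 0.1211151 ]
10 rows: [0.0285, -0.0011, 0.0001] [0.0, -0.01, -5.31]
  via [0.377, -0.405, 0.23] end [0.42, -0.3, 0.23]
10 rows: [0.0168, 0.024, -0.0] [0.0, -0.02, -10.61]
  via [0.527, -0.171, 0.23] end [0.5, -0.06, 0.23]
10 rows: [-0.0022, 0.019, 0.0114] [-0.01, -2.0, 0.0]
  via [0.509, 0.055, 0.163] end [0.522, 0.133, 0.121]
```

Call:
send_rows:
  series: [0.0285,-0.0011,0,0,0,-5.3,-1,0.0285,-0.0011,0,0,0,-5.3,-1,0.0285,-0.0011,0,0,0,-5.3,-1,0.0285,-0.0011,0,0,0,-5.3,-1,0.0285,-0.0011,0,0,0,-5.3,-1,0.0285,-0.0011,0,0,0,-5.3,-1,0.0285,-0.0011,0,0,0,-5.3,-1,0.0285,-0.0011,0,0,0,-5.3,-1,0.0285,-0.0011,0,0,0,-5.3,-1,0.0285,-0.0011,0,0,0,-5.3,-1]

```text
time: 0.93
tool_pos: [0.4209, -0.2995, 0.2308]
tcp_rot: [[0.189, 0.982, -0.0], [0.982, -0.189, 0.001], [0.001, -0.0, -1.0]]
ft_force: [1.4, -0.4, 0.4]
finger_gap: 0.0851
```

```bash
python3 - <<'E'
from h import *
s=state();p,R=s['tool_pos'],s['tcp_rot']
p,R=rows((.50,-.06,.23),Ro.from_euler('z',53,degrees=True).as_matrix()@R,10,p,R)
Rg=rot(20,5,1)
rows([.522,.1325,.121],Rg,10,p,R)
E
```

```text
t 0.93 p [ 0.4209 -0.2995  0.2308] F [ 1.4 -0.4  0.4] gap 0.0851 j [-48.6   2.9 100.4   0.   76.8 -37.7]
10 rows: [0.0223, 0.0136, 0.0001] [0.0, -0.0, -5.3]
  via [0.496, -0.164, 0.23] end [0.5, -0.06, 0.23]
10 rows: [0.0078, 0.0185, 0.0104] [-0.92, -1.86, -5.23]
  via [0.53, 0.055, 0.167] end [0.522, 0.132, 0.121]
```

Call:
send_rows:
  series: [0.0223,0.0136,0,0,0,-5.3,-1,0.0223,0.0136,0,0,0,-5.3,-1,0.0223,0.0136,0,0,0,-5.3,-1,0.0223,0.0136,0,0,0,-5.3,-1,0.0223,0.0136,0,0,0,-5.3,-1,0.0223,0.0136,0,0,0,-5.3,-1,0.0223,0.0136,0,0,0,-5.3,-1,0.0223,0.0136,0,0,0,-5.3,-1,0.0223,0.0136,0,0,0,-5.3,-1,0.0223,0.0136,0,0,0,-5.3,-1]

```text
time: 1.77
tool_pos: [0.5011, -0.0609, 0.2309]
tcp_rot: [[-0.67, 0.742, -0.001], [0.742, 0.67, 0.0], [0.001, -0.0, -1.0]]
ft_force: [-0.1, -0.3, -0.1]
finger_gap: 0.0856
```

Call:
send_rows:
  series: [0.0078,0.0185,0.0104,-0.92,-1.86,-5.23,-1,0.0078,0.0185,0.0104,-0.92,-1.86,-5.23,-1,0.0078,0.0185,0.0104,-0.92,-1.86,-5.23,-1,0.0078,0.0185,0.0104,-0.92,-1.86,-5.23,-1,0.0078,0.0185,0.0104,-0.92,-1.86,-5.23,-1,0.0078,0.0185,0.0104,-0.92,-1.86,-5.23,-1,0.0078,0.0185,0.0104,-0.92,-1.86,-5.23,-1,0.0078,0.0185,0.0104,-0.92,-1.86,-5.23,-1,0.0078,0.0185,0.0104,-0.92,-1.86,-5.23,-1,0.0078,0.0185,0.0104,-0.92,-1.86,-5.23,-1]

```text
time: 2.6
tool_pos: [0.5238, 0.1311, 0.1214]
tcp_rot: [[-0.935, -0.086, 0.343], [-0.081, 0.996, 0.028], [-0.344, -0.002, -0.939]]
ft_force: [0.7, 0.3, -1.1]
finger_gap: 0.0855
```

```bash
python3 - <<'E'
from h import *
s=state();print(s['tcp_rot'].round(3))
rows([.5565,.1355,.027],rot(20,5,1),8)
cv2.imwrite("pics/s1.png",cv2.resize(camera("scene")[150:310,150:390,::-1],(720,480)))
E
```

```text
t 2.6 p [0.5238 0.1311 0.1214] F [ 0.7  0.3 -1.1] gap 0.0855 j [  0.6   1.6 118.3   2.2  40.1 -95.8]
[[-0.935 -0.086  0.343]
 [-0.081  0.996  0.028]
 [-0.344 -0.002 -0.939]]
8 rows: [0.0002, 0.0002, 0.0125] [-0.01, 0.01, -0.0]
  via [0.544, 0.134, 0.062] end [0.557, 0.135, 0.027]
```

View pics/s1.png

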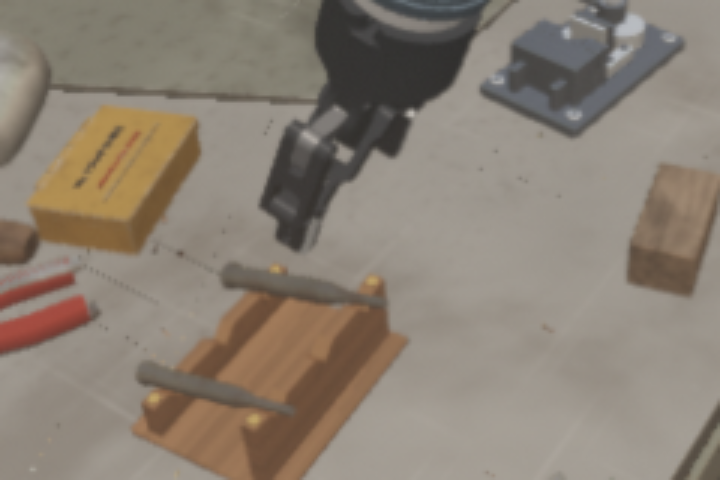

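The gripper is above the setter, which lies at crop pixels (225–385, 265–305). The fingers hang at about (300,240), in line with it. I'll go down and grip.

Call:
send_rows:
  series: [0.0002,0.0002,0.0125,0,0,0,-1,0.0002,0.0002,0.0125,0,0,0,-1,0.0002,0.0002,0.0125,0,0,0,-1,0.0002,0.0002,0.0125,0,0,0,-1,0.0002,0.0002,0.0125,0,0,0,-1,0.0002,0.0002,0.0125,0,0,0,-1,0.0002,0.0002,0.0125,0,0,0,-1,0.0002,0.0002,0.0125,0,0,0,-1,0,0,0,0,0,0,-1]

```text
time: 3.4
tool_pos: [0.5556, 0.1338, 0.0252]
tcp_rot: [[-0.938, -0.08, 0.337], [-0.076, 0.997, 0.027], [-0.339, -0.0, -0.941]]
ft_force: [-0.4, 0.5, 0.0]
finger_gap: 0.0853
```

```bash
python3 - <<'E'
from h import *
s=state();print(s['tcp_rot'].round(3))
rows([.5565,.1355,.027],rot(20,5,1),1)
E
```

```text
t 3.4 p [0.5556 0.1338 0.0252] F [-0.4  0.5  0. ] gap 0.0853 j [  0.9  16.6 115.5   2.6  28.2 -95.7]
[[-0.938 -0.08   0.337]
 [-0.076  0.997  0.027]
 [-0.339 -0.    -0.941]]
1 rows: [-0.0016, 0.0017, -0.0014] [-0.15, -0.21, -0.37]
  via [0.556, 0.136, 0.027] end [0.556, 0.136, 0.027]
```

Close with 60 N, keeping the arm still.

Call:
send_rows:
  series: [-0.001,0.0016,-0.001,0,0,-0.4,-1,0,0,0,0,0,0,1,0,0,0,0,0,0,1,0,0,0,0,0,0,1,0,0,0,0,0,0,1,0,0,0,0,0,0,1,0,0,0,0,0,0,1,0,0,0,0,0,0,1,0,0,0,0,0,0,1,0,0,0,0,0,0,1]
  squeeze: 60

```text
time: 4.23
tool_pos: [0.558, 0.1356, 0.0294]
tcp_rot: [[-0.935, -0.088, 0.343], [-0.084, 0.996, 0.027], [-0.344, -0.003, -0.939]]
ft_force: [1.4, -2.5, 2.2]
finger_gap: 0.0129
```

Call:
send_rows:
  series: [0,0,0,0,0,0,1,0,0,0,0,0,0,1]

```text
time: 4.4
tool_pos: [0.558, 0.1357, 0.0293]
tcp_rot: [[-0.935, -0.088, 0.343], [-0.084, 0.996, 0.027], [-0.344, -0.003, -0.939]]
ft_force: [2.3, -3.3, 3.0]
finger_gap: 0.013
```

```bash
python3 - <<'E'
from h import *
s=state()
a=cv2.resize(camera("scene")[190:300,180:320,::-1],(600,470),interpolation=cv2.INTER_CUBIC)
cv2.imwrite("pics/s2.png",a)
E
```

```text
t 4.4 p [0.558  0.1357 0.0293] F [ 2.3 -3.3  3. ] gap 0.013 j [  1.2  16.3 115.3   2.4  28.4 -95.8]
```

View pics/s2.png

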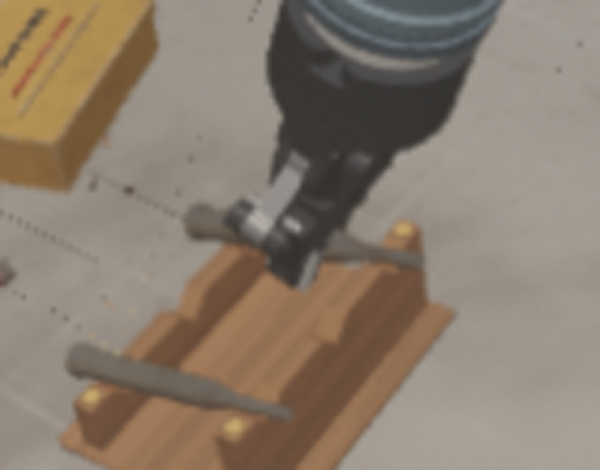

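The fingers grip the setter at mid-length, around (290,235) in the crop. The gap of 13 mm is a little under the expected 15.5 mm. I'll lift slowly and check the hold.

```bash
python3 - <<'E'
from h import *
R=rot(20,5,1)
p,Q=rows([.545,.134,.099],R,7)
p,Q=rows([.50,.10,.25],R,7,p,Q)
E
```

```text
7 rows: [-0.0017, -0.0001, -0.01] [-0.02, 0.02, 0.01]
  via [0.551, 0.135, 0.069] end [0.545, 0.134, 0.099]
7 rows: [-0.001, -0.0043, -0.0226] [0.0, -0.0, 0.0]
  via [0.519, 0.115, 0.185] end [0.5, 0.1, 0.25]
```

Call:
send_rows:
  series: [-0.0017,0,-0.01,0,0,0,1,-0.0017,0,-0.01,0,0,0,1,-0.0017,0,-0.01,0,0,0,1,-0.0017,0,-0.01,0,0,0,1,-0.0017,0,-0.01,0,0,0,1,-0.0017,0,-0.01,0,0,0,1,-0.0017,0,-0.01,0,0,0,1]

```text
time: 5.03
tool_pos: [0.5441, 0.135, 0.0998]
tcp_rot: [[-0.936, -0.088, 0.342], [-0.084, 0.996, 0.027], [-0.343, -0.003, -0.939]]
ft_force: [0.3, -1.1, -0.8]
finger_gap: 0.0125
```

Call:
send_rows:
  series: [-0.001,-0.0043,-0.0226,0,0,0,1,-0.001,-0.0043,-0.0226,0,0,0,1,-0.001,-0.0043,-0.0226,0,0,0,1,-0.001,-0.0043,-0.0226,0,0,0,1,-0.001,-0.0043,-0.0226,0,0,0,1,-0.001,-0.0043,-0.0226,0,0,0,1,-0.001,-0.0043,-0.0226,0,0,0,1]

```text
time: 5.62
tool_pos: [0.4987, 0.1011, 0.2513]
tcp_rot: [[-0.936, -0.088, 0.342], [-0.084, 0.996, 0.027], [-0.343, -0.003, -0.939]]
ft_force: [0.6, -0.7, -1.3]
finger_gap: 0.0131
```

```bash
python3 - <<'E'
from h import *
s=state()
for n in("scene","top"):
  cv2.imwrite(f"pics/l_{n}.png",camera(n)[:,:,::-1])
a=cv2.imread("pics/l_scene.png");b=cv2.imread("pics/l_top.png")
print(proj('scene',s['tool_pos']),proj('top',s['tool_pos']))
u,v=proj('scene',s['tool_pos']).astype(int);w,x=proj('top',s['tool_pos']).astype(int)
o=np.hstack([cv2.resize(i[y-40:y+40,z-40:z+40],(400,400),interpolation=2) for i,z,y in((a,u,v),(b,w,x))]);cv2.imwrite("pics/l.png",o)
E
```

```text
t 5.62 p [0.4987 0.1011 0.2513] F [ 0.6 -0.7 -1.3] gap 0.0131 j [  -3.8  -13.7  115.4    3.3   58.5 -100.1]
[278.10905647 149.90675533] [263.78169999 194.57182653]
```

View pics/l.png

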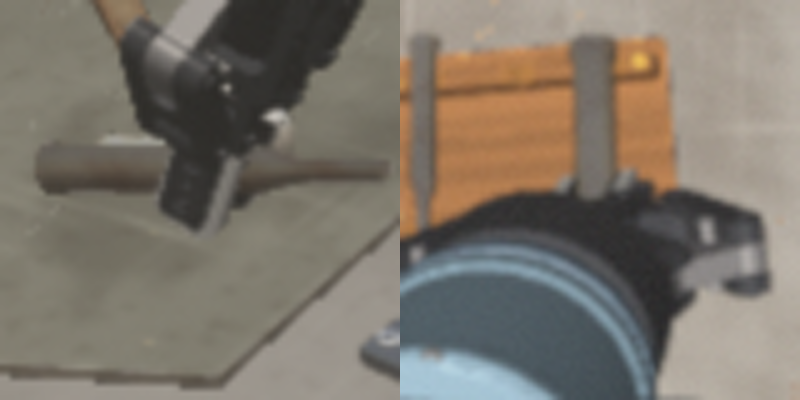

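The setter hangs in the fingers. In the scene crop the head is at (40,168) and the cup at (388,170); in the top crop the head is at (595,38). I'll measure its pitch in the hand.

```bash
python3 - <<'E'
from h import *
s=sense();p,R=s['tool_pos'],s['tcp_rot']
def sp(a): return (np.array(a)+.5)/5-.5+[238,109]
g=p-.019*R[:,2]
def pl(n,px):
    C,v=ray(n,px); k=((g-C)@R[:,1])/(v@R[:,1]); X=C+k*v; return X, R.T@(X-p)
H,h=pl('scene',sp((39,168)));C,c=pl('scene',sp((389,170)))
print('H',H,h,'C',C,c,'len',np.linalg.norm(H-C))
print('tri head',tri((np.array((195,38))+.5)/5-.5+[223,154],sp((39,168))))
d=h-c; d/=np.linalg.norm(d);print('head dir in tool',d,'angle to z',np.degrees(np.arccos(d[2])))
k=(-.0187-c[2])/d[2]
E
```

```text
H [0.56045647 0.10594484 0.24874195] [-5.36842196e-02 -9.02238422e-17  2.65483944e-02] C [0.43414214 0.09497536 0.28102793] [ 5.37828922e-02 -6.42757076e-18 -4.80762948e-02] len 0.13083586791246335
tri head (array([0.5607301 , 0.1057727 , 0.24858805]), np.float64(0.00016611819300045317))
head dir in tool [-8.21388763e-01 -6.40468648e-16  5.70368740e-01] angle to z 55.224056883423366
```

```bash
python3 - <<'E'
from h import *
s=sense();p,R=s['tool_pos'],s['tcp_rot']
W=[((.47,.03,.26),20,2,62),((.46,-.08,.27),20,-3,124),((.45,-.16,.28),22,-7,180)]
for t,pi,az,th in W: p,R=rows(t,rot(pi,az,1)@Ro.from_euler('z',th,degrees=True).as_matrix(),10,p,R)
E
```

```text
10 rows: [-0.0004, -0.008, -0.0017] [0.1, 0.0, 6.49]
  via [0.492, 0.054, 0.261] end [0.47, 0.03, 0.26]
10 rows: [-0.0116, -0.0006, -0.0013] [-0.01, -0.18, 6.67]
  via [0.479, -0.038, 0.271] end [0.46, -0.08, 0.27]
10 rows: [-0.0043, 0.0073, -0.0011] [-0.23, 0.11, 5.97]
  via [0.464, -0.129, 0.28] end [0.45, -0.16, 0.28]
```

Call:
send_rows:
  series: [-0.0004,-0.008,-0.0017,0.1,0,6.5,1,-0.0004,-0.008,-0.0017,0.1,0,6.5,1,-0.0004,-0.008,-0.0017,0.1,0,6.5,1,-0.0004,-0.008,-0.0017,0.1,0,6.5,1,-0.0004,-0.008,-0.0017,0.1,0,6.5,1,-0.0004,-0.008,-0.0017,0.1,0,6.5,1,-0.0004,-0.008,-0.0017,0.1,0,6.5,1,-0.0004,-0.008,-0.0017,0.1,0,6.5,1,-0.0004,-0.008,-0.0017,0.1,0,6.5,1,-0.0004,-0.008,-0.0017,0.1,0,6.5,1]

```text
time: 6.55
tool_pos: [0.4673, 0.0302, 0.2539]
tcp_rot: [[-0.468, 0.819, 0.333], [0.87, 0.492, 0.013], [-0.153, 0.296, -0.943]]
ft_force: [-0.2, -0.3, -0.8]
finger_gap: 0.013
```

Call:
send_rows:
  series: [-0.0116,-0.0006,-0.0013,0,-0.2,6.65,1,-0.0116,-0.0006,-0.0013,0,-0.2,6.65,1,-0.0116,-0.0006,-0.0013,0,-0.2,6.65,1,-0.0116,-0.0006,-0.0013,0,-0.2,6.65,1,-0.0116,-0.0006,-0.0013,0,-0.2,6.65,1,-0.0116,-0.0006,-0.0013,0,-0.2,6.65,1,-0.0116,-0.0006,-0.0013,0,-0.2,6.65,1,-0.0116,-0.0006,-0.0013,0,-0.2,6.65,1,-0.0116,-0.0006,-0.0013,0,-0.2,6.65,1,-0.0116,-0.0006,-0.0013,0,-0.2,6.65,1]

```text
time: 7.38
tool_pos: [0.4575, -0.0796, 0.2645]
tcp_rot: [[0.574, 0.749, 0.331], [0.798, -0.602, -0.02], [0.185, 0.276, -0.943]]
ft_force: [0.3, 0.4, -1.3]
finger_gap: 0.0131
```

Call:
send_rows:
  series: [-0.0043,0.0073,-0.0011,-0.2,0.1,6,1,-0.0043,0.0073,-0.0011,-0.2,0.1,6,1,-0.0043,0.0073,-0.0011,-0.2,0.1,6,1,-0.0043,0.0073,-0.0011,-0.2,0.1,6,1,-0.0043,0.0073,-0.0011,-0.2,0.1,6,1,-0.0043,0.0073,-0.0011,-0.2,0.1,6,1,-0.0043,0.0073,-0.0011,-0.2,0.1,6,1,-0.0043,0.0073,-0.0011,-0.2,0.1,6,1,-0.0043,0.0073,-0.0011,-0.2,0.1,6,1,-0.0043,0.0073,-0.0011,-0.2,0.1,6,1]

```text
time: 8.22
tool_pos: [0.4475, -0.1597, 0.2746]
tcp_rot: [[0.925, -0.129, 0.358], [-0.121, -0.992, -0.044], [0.36, -0.003, -0.933]]
ft_force: [0.5, -0.0, -1.3]
finger_gap: 0.013
```

```bash
python3 - <<'E'
from h import *
s=state();print(s['tcp_rot'].round(3))
R=rot(55.2,-7,0); hd=np.array([.5497,-.2024,.012]); T=hd-R@[-.0513,0,.0249]; print('place TCP',T)
rows(T+[0,0,.10],R,10)
E
```

```text
t 8.22 p [ 0.4475 -0.1597  0.2746] F [ 0.5 -0.  -1.3] gap 0.013 j [-42.5 -20.7 118.1  13.3  65.7  51.2]
[[ 0.925 -0.129  0.358]
 [-0.121 -0.992 -0.044]
 [ 0.36  -0.003 -0.933]]
place TCP [ 0.55846517 -0.20347623  0.06833572]
10 rows: [0.003, 0.003, 0.0156] [0.01, 3.41, -0.04]
  via [0.507, -0.185, 0.202] end [0.558, -0.203, 0.168]
```

Call:
send_rows:
  series: [0.003,0.003,0.0156,0,3.4,0,1,0.003,0.003,0.0156,0,3.4,0,1,0.003,0.003,0.0156,0,3.4,0,1,0.003,0.003,0.0156,0,3.4,0,1,0.003,0.003,0.0156,0,3.4,0,1,0.003,0.003,0.0156,0,3.4,0,1,0.003,0.003,0.0156,0,3.4,0,1,0.003,0.003,0.0156,0,3.4,0,1,0.003,0.003,0.0156,0,3.4,0,1,0.003,0.003,0.0156,0,3.4,0,1]

```text
time: 9.05
tool_pos: [0.5552, -0.2018, 0.1699]
tcp_rot: [[0.577, -0.123, 0.807], [-0.073, -0.992, -0.099], [0.813, -0.002, -0.582]]
ft_force: [-0.1, 0.7, -0.1]
finger_gap: 0.0128
```

```bash
python3 - <<'E'
from h import *
s=state();print(s['tcp_rot'].round(3))
for n in("scene","top"): cv2.imwrite(f"pics/p_{n}.png",camera(n)[:,:,::-1])
a=cv2.imread("pics/p_scene.png");b=cv2.imread("pics/p_top.png")
o=np.hstack([cv2.resize(a[75:195,290:390],(400,480),interpolation=2),cv2.resize(b[130:226,370:450],(400,480),interpolation=2)]);cv2.imwrite("pics/p.png",o)
E
```

```text
t 9.05 p [ 0.5552 -0.2018  0.1699] F [-0.1  0.7 -0.1] gap 0.0128 j [-49.8  -2.3 132.2  83.4  33.8 -20.3]
[[ 0.577 -0.123  0.807]
 [-0.073 -0.992 -0.099]
 [ 0.813 -0.002 -0.582]]
```

View pics/p.png

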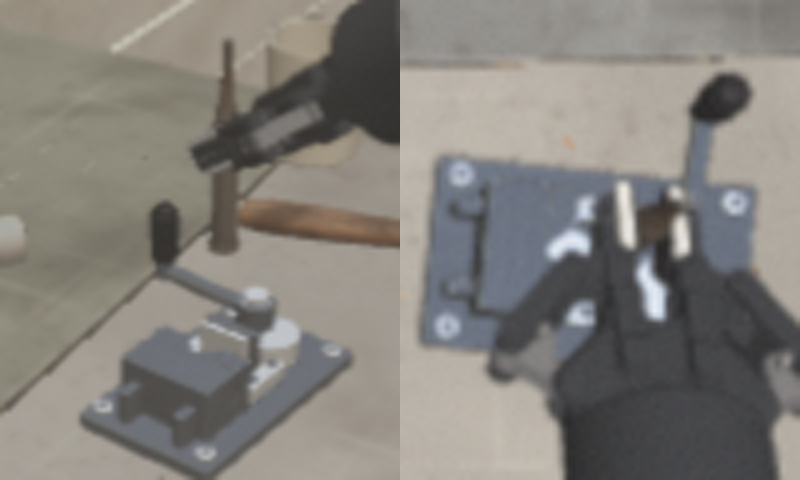

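The setter is upright above the clamp. In the scene crop the cup is at (229,40) and the lower rim of the head at (224,250). In the top view the fingers are just above the vee. I'll check the position and tilt numerically.

```bash
python3 - <<'E'
from h import *
s=sense();p,R=s['tool_pos'],s['tcp_rot']
sp=lambda a:(np.array(a)+.5)/4-.5+[290,75]
g=p-.015*R[:,2]
a=cv2.imread("pics/p_scene.png")
def pl(px):
    C,v=ray('scene',px); k=((g-C)@R[:,1])/(v@R[:,1]); X=C+k*v; return X, R.T@(X-p)
for q in((224,239),(229,42)): print(pl(sp(q)))
hp=p+R@[-.0513,0,.0249]; cp=hp-.125*(R@[-.8214,0,.5704]);print('pred head',hp,'cup',cp,'px',(proj('scene',hp)-[290,75]+.5)*4-.5,(proj('scene',cp)-[290,75]+.5)*4-.5)
rows([.5585,-.2035,.110],rot(55.2,-7,0),6)
E
```

```text
(array([ 0.53954821, -0.19869484,  0.12081995]), array([-4.68538659e-02, -6.78123571e-18,  1.51976497e-02]))
(array([ 0.54144536, -0.19972539,  0.23831582]), array([ 4.95577526e-02, -5.80426640e-17, -5.19941626e-02]))
pred head [ 0.54477562 -0.19928059  0.11153369] cup [ 0.5470028  -0.20040274  0.23651219] px [215.93171799 250.42370253] [220.25132706  42.60274099]
6 rows: [-0.0074, 0.0004, 0.0062] [-0.03, 0.18, -0.06]
  via [0.557, -0.203, 0.129] end [0.559, -0.204, 0.11]
```

```bash
python3 - <<'E'
from h import *
Z=lambda n,X:((proj(n,X)-([290,75] if n=='scene' else [370,130])+.5)*(4 if n=='scene' else 5)-.5).round(1)
for X in ((.5942,-.1512),(.5784,-.2857),(.5022,-.2777),(.5185,-.1425)): print('bolt scene',Z('scene',[*X,.0135]))
s=sense();p,R=s['tool_pos'],s['tcp_rot']
cp=np.array([.5470,-.2004,.2365]);print('cup top',Z('top',cp),'alt',Z('top',[.5414,-.1997,.2383]),'tcp top',Z('top',p),'tcp scene',Z('scene',p))
E
python3 - <<'E'
import cv2,numpy as np
b=cv2.imread("pics/p_top.png");print(cv2.cvtColor(b,cv2.COLOR_BGR2HSV)[164:190:2,408:432,2])
print(cv2.cvtColor(b,cv2.COLOR_BGR2HSV)[164:190:2,408:432,1])
E
```

```text
bolt scene [100.  405.9]
bolt scene [230.5 311.1]
bolt scene [330.9 350.4]
bolt scene [202.9 452.8]
cup top [283.7 191.5] alt [283.6 205.6] tcp top [239.1 201. ] tcp scene [205.  156.5]
[[133 132 136 131 139 157 159 159 158 159 160 163 169 171 178 180 180 173
  146 111 124 128 130 143]
 [132 131 131 131 133 153 178 163 131 132 130 129 128 126 125 126 132 124
  108 114 127 130 129 134]
 [137 128 122 112 111 173 229 215 146 124 128 129 124 116  89 120 187 204
  158 128 134 133 128 123]
 [168 112  81  77  88 159 223 217 150 117 120 111 103  88  56  71  89 106
  123 119 120 127 125 127]
 [154  90  73  72  86 143 208 222 170  89  68  70  65  64  64  65  73  95
  115  95  81 101 117 125]
 [102  75  71  80  86 130 200 229 200  95  74  73  74  77  75  81 128 196
  211 147  90  91 115 130]
 [ 83  60  65  74  78 122 194 230 204 104  78  82  84  84  79  83 136 209
  224 180  94  88 112 126]
 [106  60  63  73  72  96 152 206 197 112  73  73  73  59  49  54 112 191
  229 204  99  87 110 128]
 [ 86  71  69  67  73  72  73  83  85  89 106 112 100  51  43  56 116 179
  195 163  90  78  96 121]
 [ 74
[... 675 characters left out ...]
23 19 15 13  0 24 31 38]
 [33 25 14 11  0  9 16 11 12 14 34 47 43 56 60 59 42 35 24  8 13 23 31 43]
 [10 10  4 10  6 12 14  9 15 21 52 49 52 63 58 57 28 20 13  9  3 25 38 43]
 [31 21 12 14 13 13 13  9 15 17 46 53 58 55 55 40 19 13 10 10  3 20 36 43]
 [24  9 12  7  7  3 12 12 14 18 28 28 14 35 21 19 14 12  9 14  5 21 35 46]
 [ 6  4  7 11 17 14  3  6  3 17 26 34 33  0 12  9 13 16 13 11  6 13 27 40]
 [10 10 11  8 11  7 10 14 13 20 29 30 25  9 21  9  4 10  4 11 11 10 14 30]
 [ 7  7  0 12  7 14 17  7 14 27 20 27 27 11  5 15 11 10  4 10  7 11  7  7]
 [11 15 12  4  8 14 10  7  7 25 29 18 22 24 13  4 10  5 16 10 10 14  7 10]
 [11  8  8  5  4 11  7 13 10 15 22 29 17 17 28 21 11 13  5 16 11 15 10  7]]
```

```bash
python3 - <<'E'
from h import *
s=state();R=s['tcp_rot'];print(R.round(4),s['joint_vel'].round(2))
print('head pred',s['tool_pos']+R@[-.0513,0,.0249])
E
```

```text
t 9.15 p [ 0.5545 -0.2009  0.1677] F [-0.6  1.  -1.7] gap 0.013 j [-49.8  -2.1 132.2  83.2  33.9 -20. ]
[[ 0.5806 -0.1231  0.8048]
 [-0.0775 -0.9924 -0.0959]
 [ 0.8105 -0.0067 -0.5857]] [  0.49  -4.13  -0.98 -14.96   0.82  16.17]
head pred [ 0.54477562 -0.19928059  0.11153369]
```

The scene and top views agree that the setter is about 5 mm nearer the robot than predicted. The mid-lift picture was taken while the arm still lagged, so I've corrected the in-hand offset. Next I'll move to just above the vee.

```bash
python3 - <<'E'
from h import *
rows([.5645,-.2042,.116],rot(55.2,-7,0),6)
E
```

```text
6 rows: [-0.006, 0.0004, 0.0064] [-0.03, 0.18, -0.06]
  via [0.561, -0.203, 0.133] end [0.564, -0.204, 0.116]
```

Call:
send_rows:
  series: [-0.006,0.0004,0.0064,0,0.2,0,1,-0.006,0.0004,0.0064,0,0.2,0,1,-0.006,0.0004,0.0064,0,0.2,0,1,-0.006,0.0004,0.0064,0,0.1,0,1,-0.006,0.0004,0.0064,0,0.1,0,1,-0.006,0.0004,0.0064,0,0.1,0,1,0,0,0,0,0,0,1,0,0,0,0,0,0,1,0,0,0,0,0,0,1]

```text
time: 9.9
tool_pos: [0.5662, -0.2052, 0.1206]
tcp_rot: [[0.565, -0.121, 0.816], [-0.07, -0.993, -0.098], [0.822, -0.002, -0.569]]
ft_force: [-0.5, -0.8, -0.9]
finger_gap: 0.013
```

```bash
python3 - <<'E'
from h import *
for n in("scene","top"): cv2.imwrite(f"pics/q_{n}.png",camera(n)[:,:,::-1])
s=state();print(s['tcp_rot'].round(3))
a=cv2.imread("pics/q_scene.png");b=cv2.imread("pics/q_top.png")
o=np.hstack([cv2.resize(a[90:190,305:385],(480,600),interpolation=2),cv2.resize(b[150:210,398:430],(320,600),interpolation=2)]);cv2.imwrite("pics/q.png",o)
p,R=s['tool_pos'],s['tcp_rot']; Z=lambda X:((proj('scene',X)-[305,90]+.5)*6-.5).round(1)
h=p+R@[-.052,0,.018]; c=h-.125*(R@[-.8214,0,.5704]); print('pred',h,c,Z(h),Z(c),'vee top corner',Z([.5517,-.1858,.048]),'seat',Z([.5502,-.1984,.012]))
E
```

```text
t 10.0 p [ 0.5663 -0.2055  0.1209] F [ 0.5  0.3 -1.4] gap 0.013 j [-49.2   7.9 131.3  99.1  34.1 -38.2]
[[ 0.564 -0.121  0.817]
 [-0.07  -0.993 -0.099]
 [ 0.823 -0.001 -0.569]]
pred [ 0.55162293 -0.20361802  0.06787748] [ 0.55134788 -0.20375214  0.19288049] [220.9 373.2] [230.9  81.4] vee top corner [197.3 436.6] seat [213.9 497.2]
```

View pics/q.png

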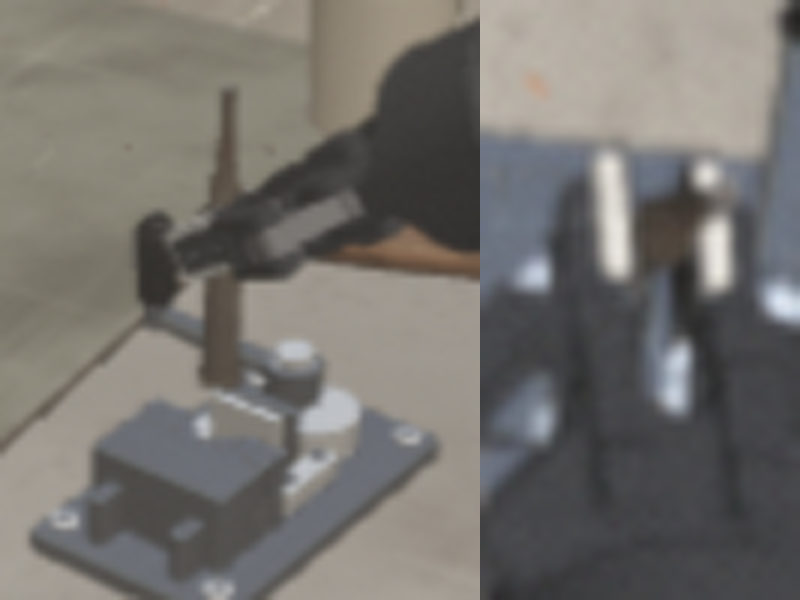

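The cup is at (230,90) and the head's lower rim at (222,388), which matches the predicted columns of 231 and 221. The setter is over the vee opening, so I'll lower it.

```bash
python3 - <<'E'
from h import *
rows([.5648,-.2045,.073],rot(55.2,-7,0),8)
print((rot(55.2,-7,0).T@[0,0,-.001]).round(5))
E
```

```text
8 rows: [-0.005, -0.0001, 0.0032] [-0.01, -0.02, -0.0]
  via [0.565, -0.205, 0.091] end [0.565, -0.204, 0.073]
[-0.00082  0.       0.00057]
```

Call:
send_rows:
  series: [-0.005,-0.0001,0.0032,0,0,0,1,-0.005,-0.0001,0.0032,0,0,0,1,-0.005,-0.0001,0.0032,0,0,0,1,-0.005,-0.0001,0.0032,0,0,0,1,-0.005,-0.0001,0.0032,0,0,0,1,-0.005,-0.0001,0.0032,0,0,0,1,-0.005,-0.0001,0.0032,0,0,0,1,-0.005,-0.0001,0.0032,0,0,0,1,0,0,0,0,0,0,1,0,0,0,0,0,0,1]

```text
time: 10.83
tool_pos: [0.5645, -0.2043, 0.0727]
tcp_rot: [[0.565, -0.121, 0.816], [-0.071, -0.993, -0.098], [0.822, -0.002, -0.569]]
ft_force: [0.4, -0.7, -2.1]
finger_gap: 0.013
```

```bash
python3 - <<'E'
from h import *
s=state();h=s['tool_pos']+s['tcp_rot']@[-.052,0,.018];print(h)
E
```

```text
t 10.83 p [ 0.5645 -0.2043  0.0727] F [ 0.4 -0.7 -2.1] gap 0.013 j [-49.3  16.4 130.9 110.2  36.2 -51.9]
[ 0.54982333 -0.20234438  0.01973126]
```

Call:
send_rows:
  series: [-0.0008,0,0.0006,0,0,0,1,-0.0008,0,0.0006,0,0,0,1,-0.0008,0,0.0006,0,0,0,1,-0.0008,0,0.0006,0,0,0,1,-0.0008,0,0.0006,0,0,0,1,0,0,0,0,0,0,1]

```text
time: 11.33
tool_pos: [0.5648, -0.2043, 0.0676]
tcp_rot: [[0.564, -0.121, 0.816], [-0.071, -0.993, -0.099], [0.822, -0.002, -0.569]]
ft_force: [-0.2, 0.4, -0.1]
finger_gap: 0.013
```

Call:
send_rows:
  series: [-0.0008,0,0.0006,0,0,0,1,-0.0008,0,0.0006,0,0,0,1,0,0,0,0,0,0,1]

```text
time: 11.58
tool_pos: [0.5661, -0.2048, 0.0675]
tcp_rot: [[0.561, -0.121, 0.819], [-0.07, -0.993, -0.099], [0.825, -0.002, -0.565]]
ft_force: [-2.4, 1.5, 9.2]
finger_gap: 0.013
```

Contact: 9 N upward, so the head is on the seat. I'll ease off slightly and then open the fingers part-way.

Call:
send_rows:
  series: [0.0008,0,-0.0006,0,0,0,1,0,0,0,0,0,0,1,0,0,0,0,0,0,0.5,0,0,0,0,0,0,0.3,0,0,0,0,0,0,0.1,0,0,0,0,0,0,0,0,0,0,0,0,0,0,0,0,0,0,0,0,0]

```text
time: 12.25
tool_pos: [0.5646, -0.2042, 0.0663]
tcp_rot: [[0.565, -0.122, 0.816], [-0.071, -0.993, -0.099], [0.822, -0.002, -0.569]]
ft_force: [-0.1, 0.3, -0.4]
finger_gap: 0.0428
```

```bash
python3 - <<'E'
from h import *
for n in("scene","top"): cv2.imwrite(f"pics/r_{n}.png",camera(n)[:,:,::-1])
s=state()
a=cv2.imread("pics/r_scene.png");b=cv2.imread("pics/r_top.png")
o=np.hstack([cv2.resize(a[105:205,305:385],(480,600),interpolation=2),cv2.resize(b[150:210,398:430],(320,600),interpolation=2)]);cv2.imwrite("pics/r.png",o)
Z=lambda X:((proj('scene',X)-[305,105]+.5)*6-.5).round(1)
for z in(.012,.048,.137): print(Z([.5497,-.2024,z]))
R=s['tcp_rot'];rows(s['tool_pos']-.12*R[:,2],R,8)
E
```

```text
t 12.35 p [ 0.5646 -0.2043  0.0664] F [-0.4  0.2  0.2] gap 0.0426 j [-49.3  17.6 130.8 111.6  36.6 -53.5]
[219.8 402.7]
[222.3 328.4]
[228.7 130. ]
8 rows: [0.0, -0.0, -0.015] [0.0, 0.0, 0.0]
  via [0.503, -0.197, 0.109] end [0.467, -0.192, 0.135]
```

View pics/r.png

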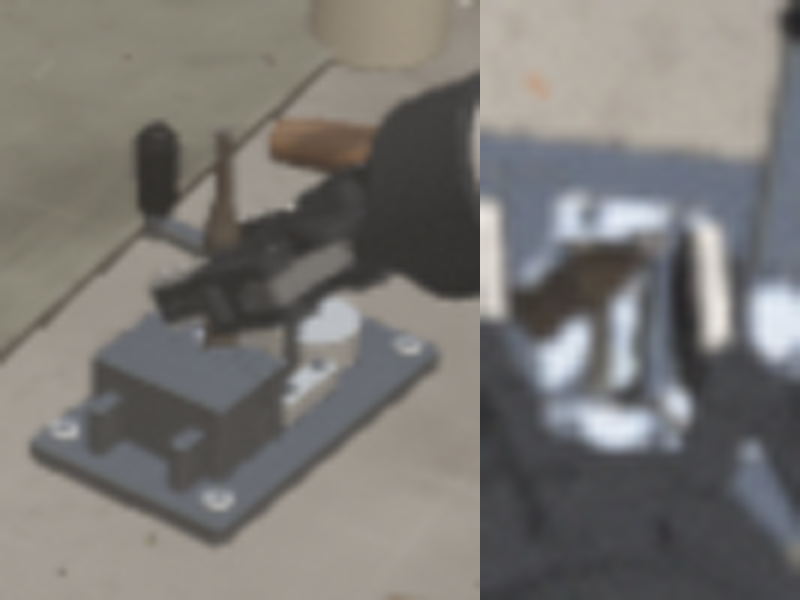

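The setter stands in the open vee with its cup at (223,135), close to the predicted (229,130), and the fingers are free on both sides. I'll back straight out.

Call:
send_rows:
  series: [0,0,-0.01,0,0,0,0,0,0,-0.015,0,0,0,0,0,0,-0.015,0,0,0,0,0,0,-0.015,0,0,0,0,0,0,-0.015,0,0,0,0,0,0,-0.015,0,0,0,0,0,0,-0.02,0,0,0,0,0,0,-0.02,0,0,0,0,0,0,0,0,0,0,0]

```text
time: 13.1
tool_pos: [0.4617, -0.1923, 0.1392]
tcp_rot: [[0.564, -0.122, 0.817], [-0.068, -0.992, -0.101], [0.823, 0.001, -0.568]]
ft_force: [0.4, -0.2, 0.2]
finger_gap: 0.0426
```

```bash
python3 - <<'E'
from h import *
for n in("scene","top"): cv2.imwrite(f"pics/u_{n}.png",camera(n)[:,:,::-1])
s=state()
t=cv2.imread("pics/u_top.png");S=cv2.imread("pics/u_scene.png")
k=(cv2.cvtColor(t,cv2.COLOR_BGR2GRAY)[140:165,420:450]<50);kp=np.argwhere(k)[:,::-1]+[420,140]
k=(cv2.cvtColor(S,cv2.COLOR_BGR2GRAY)[118:145,322:342]<50);kq=np.argwhere(k)[:,::-1]+[322,118]
print('knob',len(kp),len(kq),kp.mean(0),kq.mean(0),tri(kp.mean(0),kq.mean(0)))
ex=np.array([.993,-.118]);ey=np.array([.118,.993]);o=np.array([.5502,-.1984])
pv=o-.052*ey;kn=pv+.075*(np.cos(.05)*ex-np.sin(.05)*ey);print('pivot',pv,'knob model',kn)
up=[*kn,.17]
p,R=s['tool_pos'],s['tcp_rot']
# tool down, x along clamp x -> jaws along clamp y
p,R=rows([.48,-.19,.24],rot(20,-7,0),8,p,R)
p,R=rows([.57,-.22,.24],rot(0,-7,0),6,p,R)
p,R=rows([*kn,.21],rot(0,-10,0),6,p,R)
E
```

```text
t 13.2 p [ 0.4627 -0.1931  0.1385] F [-0.4 -0.2 -0.1] gap 0.0427 j [-65.6  -9.3 144.7  82.5  45.1 -32.3]
knob 25 2 [431.56 150.88] [329.5 135.5] (array([ 0.61642856, -0.26049699,  0.06481673]), np.float64(0.0023990509065987308))
pivot [ 0.544064 -0.250036] knob model [ 0.61800361 -0.26259714]
8 rows: [0.0099, -0.0006, -0.0085] [0.01, -4.43, -0.01]
  via [0.466, -0.19, 0.203] end [0.48, -0.19, 0.24]
6 rows: [0.0153, 0.0031, 0.0031] [-0.0, -3.33, -0.0]
  via [0.54, -0.21, 0.244] end [0.57, -0.22, 0.24]
6 rows: [0.0089, 0.0059, 0.005] [-0.0, 0.0, 0.5]
  via [0.602, -0.248, 0.22] end [0.618, -0.263, 0.21]
```

Call:
send_rows:
  series: [0.0099,-0.0006,-0.0085,0,-4.4,0,0,0.0099,-0.0006,-0.0085,0,-4.4,0,0,0.0099,-0.0006,-0.0085,0,-4.4,0,0,0.0099,-0.0006,-0.0085,0,-4.4,0,0,0.0099,-0.0006,-0.0085,0,-4.4,0,0,0.0099,-0.0006,-0.0085,0,-4.4,0,0,0.0099,-0.0006,-0.0085,0,-4.4,0,0,0.0099,-0.0006,-0.0085,0,-4.4,0,0]

```text
time: 13.87
tool_pos: [0.4774, -0.1861, 0.2262]
tcp_rot: [[0.907, -0.109, 0.407], [-0.104, -0.994, -0.034], [0.409, -0.012, -0.913]]
ft_force: [0.3, 0.2, -0.7]
finger_gap: 0.0428
```

Call:
send_rows:
  series: [0.0153,0.0031,0.0031,0,-3.3,0,0,0.0153,0.0031,0.0031,0,-3.3,0,0,0.0153,0.0031,0.0031,0,-3.3,0,0,0.0153,0.0031,0.0031,0,-3.3,0,0,0.0153,0.0031,0.0031,0,-3.3,0,0,0.0153,0.0031,0.0031,0,-3.3,0,0,0,0,0,0,0,0,0]

```text
time: 14.45
tool_pos: [0.5704, -0.2149, 0.2295]
tcp_rot: [[0.991, -0.106, 0.075], [-0.107, -0.994, 0.007], [0.074, -0.015, -0.997]]
ft_force: [-0.5, 0.1, -0.5]
finger_gap: 0.0426
```

```bash
python3 - <<'E'
from h import *
s=state();print(s['tcp_rot'].round(3))
p,R=rows([.618,-.262,.16],rot(0,-10,0),7)
rows([.618,-.262,.062],rot(0,-10,0),6,p,R)
E
```

```text
t 14.45 p [ 0.5704 -0.2149  0.2295] F [-0.5  0.1 -0.5] gap 0.0426 j [-33.2  12.1  90.3   2.8  74.2  62.2]
[[ 0.991 -0.106  0.075]
 [-0.107 -0.994  0.007]
 [ 0.074 -0.015 -0.997]]
7 rows: [0.0072, 0.0058, 0.0102] [-0.14, -0.6, 0.55]
  via [0.599, -0.241, 0.19] end [0.618, -0.262, 0.16]
6 rows: [0.0, -0.0, 0.0163] [-0.0, 0.0, 0.0]
  via [0.618, -0.262, 0.095] end [0.618, -0.262, 0.062]
```

Call:
send_rows:
  series: [0.0072,0.0058,0.0102,-0.1,-0.6,0.5,0,0.0072,0.0058,0.0102,-0.1,-0.6,0.5,0,0.0072,0.0058,0.0102,-0.1,-0.6,0.5,0,0.0072,0.0058,0.0102,-0.1,-0.6,0.5,0,0.0072,0.0058,0.0102,-0.1,-0.6,0.5,0,0.0072,0.0058,0.0102,-0.1,-0.6,0.5,0,0.0072,0.0058,0.0102,-0.1,-0.6,0.5,0,0,0,0,0,0,0,0,0,0,0,0,0,0,0]

```text
time: 15.2
tool_pos: [0.614, -0.2613, 0.1614]
tcp_rot: [[0.986, -0.169, 0.003], [-0.169, -0.986, 0.004], [0.002, -0.004, -1.0]]
ft_force: [-0.4, -0.2, 0.2]
finger_gap: 0.0425
```

```bash
python3 - <<'E'
from h import *
s=state()
rows([.618,-.262,.080],rot(0,-10,0),10)
S=camera("scene"); cv2.imwrite("pics/v_scene.png",S[:,:,::-1])
k=(cv2.cvtColor(S,cv2.COLOR_RGB2GRAY)[118:150,318:345]);print(k[::2])
print(proj('scene',[.618,-.262,.091]),proj('scene',[.618,-.262,.075]),proj('scene',s['tool_pos']))
E
```

```text
t 15.2 p [ 0.614  -0.2613  0.1614] F [-0.4 -0.2  0.2] gap 0.0425 j [-33.4  25.4  81.2   0.3  73.4  66.3]
10 rows: [0.0004, 0.0, 0.0081] [-0.03, -0.01, 0.03]
  via [0.616, -0.262, 0.113] end [0.618, -0.262, 0.08]
[[141 140 140 141 140 139 139 139 139 138 141 142 143 143 142 142 141 141
  140 140 141 140 140 140 140 140 139]
 [137 138 139 139 140 139 140 140 141 142 143 142 142 142 141 141 139 139
  140 141 142 140 139 139 138 137 138]
 [136 136 135 136 136 137 138 138 139 139 139 139 138 138 138 139 139 139
  138 139 139 138 137 135 135 136 137]
 [136 137 137 138 139 138 138 138 138 137 136 135 134 133 134 136 136 137
  138 137 137 138 139 138 139 139 139]
 [132 134 135 136 135 136 135 135 134 130 113  79  70  68  73 100 129 136
  136 135 135 134 133 130 123 124 132]
 [133 132 131 130 131 132 133 133 125  97  62  59  62  64  64  64  94 128
  133 133 133 132 120  93  86 100 113]
 [128 127 126 125 125 124 124 124 118  93  59  55  57  57  58  59  79 109
  123 124 124 124 115  90  82  93 124]
 [123 122 122 123 123 123 123 122 116  94  58  53  53  54  54  56  78 107
  119 122 125 123 104  
[... 304 characters left out ...]
 58  80 125
  157 161 161 153 123  87  86 102 136]
 [125 122 120 120 120 121 123 124 125 120  97  63  60  58  65  97 140 159
  161 161 158 141  97  85  88  93 124]
 [124 125 126 127 127 128 129 131 134 134 121  87  84  91 104 113 118 124
  134 145 141 100  85  89  92  93 108]
 [130 131 132 133 133 135 137 136 124 108 111 111 101  97  97  97 102 108
  112 114 106  86  86  90  92  93 103]
 [139 139 140 141 140 133 118 107 131 154 159 159 157 157 156 150 133 110
   95  92  88  74  77  80  82  84  97]
 [141 143 142 131 112 105 126 153 157 157 158 158 159 158 158 158 158 158
  155 147 121  79  76  80  83  84  87]]
[329.84551242 125.94382903] [329.78071548 131.5799564 ] [331.42907511 100.37619396]
```

Call:
send_rows:
  series: [0.0002,0,0.01,0,0,0,0,0.0002,0,0.01,0,0,0,0,0.0002,0,0.01,0,0,0,0,0.0002,0,0.01,0,0,0,0,0.0002,0,0.01,0,0,0,0,0.0002,0,0.01,0,0,0,0,0.0002,0,0.01,0,0,0,0,0.0002,0,0.01,0,0,0,0,0,0,0,0,0,0,0]

```text
time: 16.0
tool_pos: [0.6147, -0.2621, 0.0809]
tcp_rot: [[0.985, -0.171, 0.002], [-0.171, -0.985, 0.003], [0.001, -0.003, -1.0]]
ft_force: [-0.4, 0.2, -0.4]
finger_gap: 0.0427
```

Call:
send_rows:
  series: [0.0005,0,0.008,0,0,0,0,0.0005,0,0.007,0,0,0,0,0,0,0,0,0,0,0.2,0,0,0,0,0,0,0.3,0,0,0,0,0,0,0.3]

```text
time: 16.42
tool_pos: [0.6174, -0.2633, 0.0694]
tcp_rot: [[0.985, -0.171, 0.006], [-0.171, -0.985, 0.0], [0.005, -0.001, -1.0]]
ft_force: [-0.3, -0.5, 0.3]
finger_gap: 0.0301
```

Call:
send_rows:
  series: [-0.0002,0.0052,0,0,0,4,0.3,-0.0002,0.0052,0,0,0,4,0.3,-0.0002,0.0052,0,0,0,4,0.3,-0.0002,0.0052,0,0,0,4,0.3,-0.0002,0.0052,0,0,0,4,0.3,-0.0002,0.0052,0,0,0,4,0.3,-0.0002,0.0052,0,0,0,4,0.3,-0.0002,0.0052,0,0,0,4,0.3,-0.0002,0.0052,0,0,0,4,0.3,-0.0002,0.0052,0,0,0,4,0.3]

```text
time: 17.25
tool_pos: [0.5927, -0.3068, 0.0697]
tcp_rot: [[0.642, -0.766, 0.008], [-0.766, -0.642, 0.001], [0.004, -0.006, -1.0]]
ft_force: [4.3, 2.8, -1.5]
finger_gap: 0.03
```

```bash
python3 - <<'E'
from h import *
s=state();d=s['tool_pos'][:2]-[.5441,-.250];print(np.linalg.norm(d),'phi',-np.arctan2(d[1],d[0])-np.radians(6.8))
E
```

```text
t 17.25 p [ 0.5927 -0.3068  0.0697] F [ 4.3  2.8 -1.5] gap 0.03 j [-37.7  31.3  84.3   0.3  64.1 102.2]
0.07478248611625728 phi 0.7441107706966483
```

Call:
send_rows:
  series: [-0.0002,0.0052,0,0,0,4,0.3,-0.0002,0.0052,0,0,0,4,0.3,-0.0002,0.0052,0,0,0,4,0.3,-0.0002,0.0052,0,0,0,4,0.3,-0.0002,0.0052,0,0,0,4,0.3,-0.0002,0.0052,0,0,0,4,0.3,-0.0002,0.0052,0,0,0,4,0.3,-0.0002,0.0052,0,0,0,4,0.3,-0.0002,0.0052,0,0,0,4,0.3,-0.0001,0.0026,0,0,0,2,0.3]

```text
time: 18.08
tool_pos: [0.5475, -0.3249, 0.0697]
tcp_rot: [[0.034, -0.999, 0.009], [-0.999, -0.034, -0.001], [0.001, -0.009, -1.0]]
ft_force: [5.1, 0.6, -2.2]
finger_gap: 0.0298
```

```bash
python3 - <<'E'
from h import *
s=state();d=s['tool_pos'][:2]-[.5441,-.250];print(np.linalg.norm(d),'phi',-np.arctan2(d[1],d[0])-np.radians(6.8))
E
```

```text
t 18.08 p [ 0.5475 -0.3249  0.0697] F [ 5.1  0.6 -2.2] gap 0.0298 j [-41.5  27.9  89.4   0.3  62.3 136.4]
0.07497854410786685 phi 1.4067650234564917
```

Call:
send_rows:
  series: [0,0.0026,0,0,0,2,0.3,0,0.0026,0,0,0,2,0.3,0,0.0013,0,0,0,1,0.3,0,0,0,0,0,0,0.3]

```text
time: 18.42
tool_pos: [0.5411, -0.3249, 0.0697]
tcp_rot: [[-0.05, -0.999, 0.008], [-0.999, 0.05, -0.001], [0.0, -0.008, -1.0]]
ft_force: [5.2, 0.2, -1.4]
finger_gap: 0.0299
```

Call:
send_rows:
  series: [0,0.0015,0,0,0,1,0.3,0,0.0015,0,0,0,1,0.3,0,0,0,0,0,0,0.3]

```text
time: 18.67
tool_pos: [0.5395, -0.3247, 0.0697]
tcp_rot: [[-0.085, -0.996, 0.011], [-0.996, 0.085, -0.001], [0.0, -0.011, -1.0]]
ft_force: [11.0, 1.8, -4.1]
finger_gap: 0.0298
```

The force has risen to 11 N at a lever angle of about 1.45, so the lever is against its stop. I'll ease off to centre the cage on the knob and rise clear.

Call:
send_rows:
  series: [0,-0.003,0,0,0,0,0.3,0,-0.003,0,0,0,0,0.1,0,0,0,0,0,0,0.1,0,0,-0.015,0,0,0,0.1,0,0,-0.02,0,0,0,0.1,0,0,-0.03,0,0,0,0.1,0,0,-0.03,0,0,0,0.1,0,0,-0.03,0,0,0,0.1]

```text
time: 19.33
tool_pos: [0.5414, -0.3249, 0.1946]
tcp_rot: [[-0.085, -0.996, 0.004], [-0.996, 0.085, 0.001], [-0.001, -0.004, -1.0]]
ft_force: [0.1, -0.6, 0.9]
finger_gap: 0.0387
```

Call:
send_rows:
  series: [0.03,0,-0.01,0,0,0,0,0.03,0,-0.01,0,0,0,0,0.03,0,-0.01,0,0,0,0,0,0,0,0,0,0,0,0,0,0,0,0,0,0]

```text
time: 19.75
tool_pos: [0.5336, -0.4166, 0.2241]
tcp_rot: [[-0.087, -0.996, 0.005], [-0.996, 0.087, -0.0], [-0.0, -0.005, -1.0]]
ft_force: [0.5, -0.1, -0.9]
finger_gap: 0.0425
```

```bash
python3 - <<'E'
from h import *
a=camera("scene")[:,:,::-1];b=camera("top")[:,:,::-1]
s=state()
cv2.imwrite("pics/z_scene.png",a);cv2.imwrite("pics/z_top.png",b)
o=np.hstack([cv2.resize(a[105:205,305:385],(400,500),interpolation=2),cv2.resize(b[140:230,375:447],(400,500),interpolation=2)]);cv2.imwrite("pics/z.png",o)
Z=lambda X:((proj('scene',X)-[305,105]+.5)*5-.5).round(1)
T=lambda X:((proj('top',X)-[375,140]+.5)*(500/90)-.5).round(1)
print('cup exp',Z([.5502,-.1984,.137]),T([.5502,-.1984,.137]))
pv=np.array([.5441,-.25])
for f in(1.25,1.45): 
  an=-np.radians(6.8)-f; k=[*(pv+.075*np.array([np.cos(an),np.sin(an)])),.091]; print('knob top at',f,Z(k),T(k))
E
```

```text
t 19.85 p [ 0.5338 -0.414   0.2228] F [ 0.   0.8 -0.7] gap 0.0425 j [-48.   23.3  76.8   0.2  79.8 136.9]
cup exp [185.2 111.7] [212.2 191.8]
knob top at 1.25 [287.6  85.9] [493.5 183.3]
knob top at 1.45 [315.4  91.9] [498.8 219.5]
```

View pics/z.png

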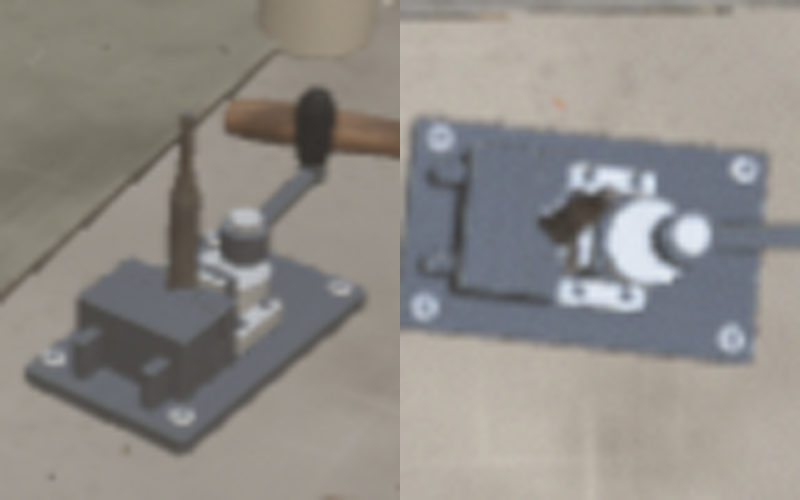

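The knob is at (315,92), which matches a lever angle of 1.45. The setter is upright against the vee with its cup at (186,117), against an expected (185,112). The robot is clear, so I'll hand in.

```bash
python3 -c "
from station import *
print(sign_off())"
```

```text
the job is handed in; nothing more can be done
None
```

I took the rivet setter from the rack, stood it cup-up on the clamp seat, and swung the lever home so the jaw locks it. The job was handed in at about 20 s of the 45 s allowed; no verdict was reported.

**Setting down:** the head touched the seat gently, with about 9 N on the wrist. I eased off before opening the fingers part-way, and it stayed standing when I backed out.

**Lever:** resistance was about 5 N through the swing and rose to 11 N at the stop. The arm position then put the lever at about 1.45 rad. In the last picture the knob was within about 2 px (enlarged) of where 1.45 rad should put it.

**Final state:** the last picture shows the setter upright in the vee, its cup within about 7 px (enlarged) of the expected spot in both views. The gripper was about 9 cm clear of the knob, with no force reading beyond noise. I never went near the other punch or the block, but I did not check them again at the end.

**Disagreements:**
- **Finger gap:** it read 13 mm on the setter where I expected about 15.5 mm, but the hold was firm.
- **In-hand position:** my first estimate was about 5 mm off, probably because that picture was taken while the arm was still moving. I corrected it from a second pair of views before lowering.
- **Jaw force:** I could not measure the jaw's force on the setter directly. I inferred it from the lever reaching its stop.

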